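# Rock a ball valve out of its tight nest

### The arm

A 6-joint arm with a two-finger parallel gripper is mounted at the origin on the work surface. World frame = base frame: x ahead of the robot, y to its left, z up, the work surface at z = 0. Lengths are in mm, angles in rad, forces in N, time in s.
With the tool pointing down it reaches from about 350 to 875 mm from the base axis. Payload 4.2 kg.
Tool frame: the origin (TCP) lies midway between the tips of the shut fingers; the grasp point (between the pads) lies 19 mm behind it; z points along the fingers, y is the line along which they close (so a half turn about z gives the same grasp; the last joint's range is limited). The gripper opens to 85 mm and grips with 20 to 120 N. Pads are 22 mm wide; open, the fingers measure 114 mm over their backs; the gripper's body (76 mm by 85 mm) begins 54 mm behind the grasp point. The pads swing forward as they close: fully open they stand 13 mm farther back than shut.
Start: joints at [1.48, 0.385, 0.008, 0, -1.194, -0.259], TCP at [214.161, 587.141, 231.312] pointing down, gripper open.
Joint ranges: [-3.14, 3.14], [-1.21, 2.06], [-1.07, 1.41], [-3.16, 2.05], [-2.99, -0.16], [-3.1, 3.1]. Speed limits (rad/s): [2.79, 2.79, 3.14, 3.14, 3.14, 3.14].

### API

Orientations are given as a unit quaternion [x, y, z, w].
In Python, from bench import arm, eyes, nets gives the robot as it stands.
- The arm moves only by the tool apply_moves, never from a script. Its arguments are lists of equal length, an entry for each row: "delta_rot": the turn, a rotation vector about the tool's x, y, z as a fraction of full scale, a list of three; "xyz": the shift along the tool's x, y, z as a fraction of full scale, a list of three; "hand": the gripper command: -1 is fully open, 1 is shut, values between are in proportion. In form: {"delta_rot": [[ax, ay, az], ...], "xyz": [[dx, dy, dz], ...], "hand": [hand, ...]}. A call has 1 to 20 rows; each row shifts and turns the commanded pose from where the row before left it, along the tool's axes as they then stand; what a row does not reach is not made up. Full scale, the value 1, is 0.025 m for a shift and 6 degrees for a turn. A row lasts 1/12 s, in which the tool goes at most 41.7 mm and 7.16 degrees, less where a joint would pass 70% of its speed; a pose out of reach is approached as far as the arm can. A call with a number of a shift or a turn outside -1 to 1 is refused whole. A call with a gripper value outside its range is refused whole. The fingers move at their own pace and stop on an object; the grip force is fixed at half the most. Time passes only in rows, so rows that do not move let the fingers close. It gives the time, the measured TCP pose, the force, the opening and the grip force at its end, in the units of the state.
- arm.read_state(): the state, without advancing time (a new reading comes with each control period).
- eyes.get_image(name): name is "side" or "top" or "wrist"; returns a dict with "frame" (384x512x3 uint8, red, green, blue), "range_z" (384x512 float32, mm along the optical axis (not along the pixel's ray), 0 where there is no reading), "camera_matrix" (3x3 intrinsics, pixels), "R" (3x3) and "t" (3): a world point X has camera coordinates R X + t; the wrist camera has in their place "hand_eye" (4x4, takes a point from camera to tool coordinates, whose origin is the TCP and whose axes are the flange's). Camera axes: x right, y down, z forward; pixel columns grow to the right and rows downward; lengths in mm; the calibration is good to about 2 mm. A picture is of the moment at which its call begins: read the wrist's pose just before it.
- arm.job_done(): hands the job in; it is judged then, once.
Trained networks look in a picture, given as the dict that the camera call returned (one of the last four; its "shot" number tells which), for a name from the list of things; names that differ only in an ending like _2 or _b are one class to them, and where a whole thing is asked for, a point or a joint stands for the part that bears it (a point fixed in the world has none). Each returns a list of dicts, best first, with "score" (0 to 1); they miss things now and then, are a little off and sometimes report something else, mostly with a low value. They report only what shows in the picture. A call takes as long as a camera call.
- nets.look_for(name, picture): "bbox" ([left, top, right, bottom] in pixels, round what is visible of it).
- nets.masks_of(name, picture): "region" (384x512 bool, what is visible of it) and "bbox" ([left, top, right, bottom] in pixels, round what is visible of it).
The state is a dict: "clock": time; "joints": joint angles; "joint_vel": joint speeds; "joint_efforts": joint torques, N m; "position": TCP position; "ee_rot": TCP orientation; "contact_force": force on the tool from outside, world axes, zero at the start; "wrist_torque": the same for the moment, N m; "gripper_width": finger opening in mm; "grasp_force": force on a finger pad.
Only numpy, scipy, OpenCV 4.12 (cv2) and the standard library are available. Lean on these libraries where they do the work, as an engineer would, in place of code of your own. Each camera call takes 0.05 s, during which the arm holds its last target. There are 200 camera calls.

### The job

Take the loose butterfly handle off the brass valve in the nest and lay it flat on the free stretch of the narrow raised rail. Then grip the valve by its square bonnet and rock it gently end to end, under 15 degrees each way and without snatching, walking it up until the sprung cheeks let go: a straight pull would lift the pallet, which must stay down on its dock. Finish still holding the valve, level and still, about 2 cm clear above the cheeks and over the nest; leave everything else where it is.

Things in the scene. Friction and masses are not known exactly. Their poses are not given: they have to be found in the camera images.
- valve_mid (a point): Centre of the 44 mm ball of the brass valve in the nest, where bore and stem axes cross; x along the bore, z up the stem. At each end of the bore a hexagon 34 mm across flats, 22 to 40 mm out along x, two flats upright (facing +y, -y) that reach 10 mm above and below this point; its highest and lowest edges lie 20 mm above and below.
- bonnet (a point): Where to grip the valve: on its square bonnet (24 by 24 mm, faces square to x and y, from 20 to 58 mm above valve_mid), 46 mm above valve_mid; same axes. Best between the two x faces (fingers closing along x), for a firm hold in rocking; keep the fingertips above the hexagons. A 9 mm square stem stands on the bonnet, up to 72 mm above valve_mid.
- valve: The valve body, 0.45 kg give or take a fifth; origin and axes as valve_mid.
- handle_mid (a point): Centre of the steel butterfly handle slipped loosely over the valve's stem, resting on the bonnet (its nut is off). Wings along x, 110 mm overall, 22 mm wide at the tips, 10 mm thick; flat underside 5 mm below this point. Hub in the middle 32 by 32 mm, overhanging the bonnet: grip its y faces (fingers closing along y). The stem stands 4 mm proud: lift 15 mm to clear it. 60 g.
- handle: The same handle; origin under its centre, on the flat underside; same axes.
- rail_free (a point): On the top face of the raised rail, in the middle of its free stretch; x along the rail, z up. The rail is an aluminium extrusion 20 mm wide, 260 mm long, flat top 90 mm above the table. Free for 62 mm before it and 80 mm beyond it along x; a similar handle (handle_b) lies on it farther towards +x, centred 138 mm beyond this point. A handle balances on it lengthwise, wings along the rail.
- rail: The same rail on its two posts, fixed; origin on the table under its middle, x along the rail.
- nest (a point): Where valve_mid lies when the valve is seated, 59 mm above the table; fixed to the dock, x along the seated bore, z up. White printed nest: two ridges under the ball, and at each end two sprung cheeks pinching the hexagon's upright flats, 25 to 37 mm out along x. An end is pinched until it has risen 17 mm; the valve's lowest edges pass the cheeks' lips after a rise of 31 mm.
- dock: Steel plate 230 by 170 by 10 mm fixed to the table, carrying the pallet; origin on the table under the nest, x along the seated bore. Each pair of cheeks drags on its end of the valve with about 9 N (give or take 15 per cent) against moving up or down. Under the seated ends there is room to dip 8 mm, so the valve can be rocked at once about its centre.
- pallet (a joint): How far the pallet has risen off the dock (m); 0 when it lies on it. Aluminium plate 200 by 150 by 14 mm with the nest on it, 1.2 kg in all, held down only by its weight and guided by two dowels: it can only move straight up. Both pairs of cheeks dragging upward together lift it, one pair alone does not.
- handle_b: Bystander: another butterfly handle of the same shape, lying along the rail near its +x end.
- nut: Bystander: brass hexagon nut, 19 mm across flats and 8 mm high, on a corner of the pallet, beside the nest.
- valve_b: Bystander: small brass valve with its handle on, on a white block, 110 by 50 mm, 80 mm high, beyond the task's things.
- wrench: Bystander: steel wrench, 170 mm long, on the table to the right.
- caliper: Bystander: calliper, 190 mm long, on the table to the left.
- nipple: Bystander: brass pipe nipple, 30 mm thick and 44 mm high, standing beyond the task's things.
- jar: Bystander: small jar, 48 mm thick and 60 mm high, on the left.

How it is judged:
By the outcome, as a careful person would: the job done as asked, in the order asked, and still so for the second after the job is handed in, while the arm keeps its last pose, push and grip.
It also fails if it takes over 58 s, if anything falls off the work surface, if the arm or the gripper's body presses on something with over 40 N, if the wrist force passes 120 N, or if a joint passes its speed limit or range.

## Working session

There is one attempt and no reset: what is moved stays moved. The work goes in short steps, Python scripts to look and compute and a tool call to move; the robot and the scene stay as the last step left them, time stands still between calls to the robot, and variables do not carry over. Pictures are saved under pics/ and viewed, at most 10 in all, crops included, and the job is handed in when it is done.

Besides the shell and the picture viewer there is one more tool, called in YAML: its name, and indented under it one key for each argument. apply_moves: Moves the arm, as the interface text tells. Its arguments: {"type":"object","properties":{"delta_rot":{"type":"array"},"xyz":{"type":"array"},"hand":{"type":"array"}},"required":["delta_rot","xyz","hand"]}

```bash
mkdir -p pics; cat > h.py <<'E'
import numpy as np, cv2
from bench import arm, eyes, nets
from scipy.spatial.transform import Rotation as Ro
def cloud(p, st=None):
    z=p["range_z"]; K=p["camera_matrix"]; v,u=np.indices(z.shape)
    c=np.stack([(u-K[0,2])/K[0,0]*z,(v-K[1,2])/K[1,1]*z,z],-1)
    if "R" in p: w=(c-np.asarray(p["t"]))@np.asarray(p["R"])
    else:
        H=np.asarray(p["hand_eye"]); w=c@H[:3,:3].T+H[:3,3]
        w=w@Ro.from_quat(st["ee_rot"]).as_matrix().T+np.asarray(st["position"])
    w[z<=0]=np.nan
    return w
def save(p,n): cv2.imwrite("pics/"+n+".png",p["frame"][:,:,::-1])
E
python3 - <<'E'
from h import *
s=arm.read_state(); print({k:np.round(v,3) for k,v in s.items()})
ims=[]
for n in ["top","side"]:
    p=eyes.get_image(n); w=cloud(p); ims.append(p["frame"])
    for nm in ["valve","handle","rail","dock","nut"]:
        for m in nets.masks_of(nm,p)[:3]:
            q=w[m["region"]]; q=q[~np.isnan(q[:,0])]
            if len(q)<5: continue
            zt=np.percentile(q[:,2],95); t=q[q[:,2]>zt-8]
            (cx,cy),sz,a=cv2.minAreaRect(t[:,:2].astype(np.float32))
            print(n,nm,round(m["score"],2),np.round(m["bbox"]),"n",len(q),"ztop",round(zt,1),"top mean",np.round(t.mean(0),1),"rect",np.round([cx,cy,*sz,a],1))
cv2.imwrite("pics/a.png",cv2.resize(np.hstack(ims)[:,:,::-1],(800,300),interpolation=cv2.INTER_AREA))
cv2.imwrite("pics/top.png",cv2.resize(ims[0][:,:,::-1],(800,600)))
E
```

```text
{'clock': np.float64(0.0), 'joints': array([ 1.480e+00,  3.860e-01,  7.000e-03, -1.000e-03, -1.194e+00,
       -2.590e-01]), 'joint_vel': array([ 0.001,  0.   ,  0.   ,  0.002,  0.002, -0.   ]), 'joint_efforts': array([ 0.000e+00, -3.923e+01,  1.884e+01,  4.186e+00, -5.000e-03,
       -0.000e+00]), 'position': array([213.96 , 586.607, 230.224]), 'ee_rot': array([ 0.985, -0.174, -0.   ,  0.001]), 'contact_force': array([0.214, 0.098, 0.766]), 'wrist_torque': array([-0.007, -0.043,  0.009]), 'grasp_force': np.float64(0.0), 'gripper_width': np.float64(85.647)}
top valve 0.71 [243. 109. 264. 141.] n 430 ztop 76.0 top mean [758.4  -1.6  73.3] rect [760.1  -1.8 103.7  31.8  24.8]
top valve 0.64 [296. 175. 314. 194.] n 160 ztop 127.1 top mean [ 548.2 -155.1  128.2] rect [ 547.9 -151.2   22.9   23.    61.3]
top handle 0.68 [189. 155. 208. 185.] n 247 ztop 104.0 top mean [596.5 174.9 101.1] rect [595.7 175.4  31.2 102.5  64.3]
top handle 0.66 [302. 166. 319. 199.] n 203 ztop 131.3 top mean [ 550.4 -164.2  128.3] rect [ 552.  -163.6  104.6   28.6   15.8]
top rail 0.75 [171. 163. 215. 235.] n 6
[... 385 characters left out ...]
130.1 top mean [ 552.2 -167.9  126.9] rect [ 553.  -166.8  108.6   33.2   21.7]
side handle 0.49 [245. 152. 276. 165.] n 197 ztop 103.0 top mean [597.6 171.2  99.7] rect [597.3 173.3  34.4 108.9  64. ]
side rail 0.6 [201. 143. 278. 190.] n 960 ztop 91.4 top mean [504.5 208.1  88.6] rect [531.9 200.7  29.5 264.   67.1]
side dock 0.96 [204. 228. 299. 302.] n 3463 ztop 37.0 top mean [ 550.9 -186.3   37. ] rect [ 559.7 -178.3  207.   118.8   32.1]
side dock 0.31 [232. 224. 267. 243.] n 303 ztop 130.3 top mean [ 552.3 -168.4  126.9] rect [ 553.1 -166.8  108.4   33.2   21.2]
side nut 0.41 [216. 245. 223. 255.] n 44 ztop 34.0 top mean [ 462.3 -138.9   31.3] rect [ 462.  -137.2   23.5   17.    89.7]
```

View pics/top.png

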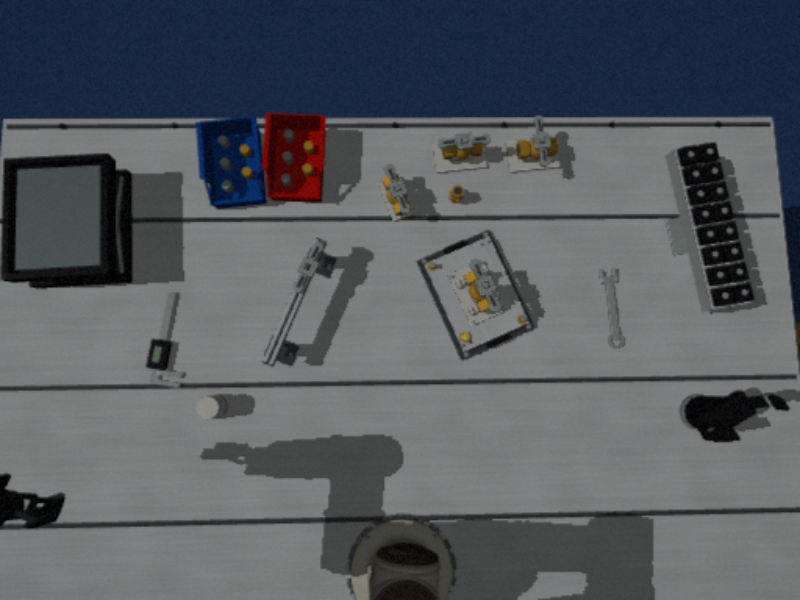

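View pics/a.png

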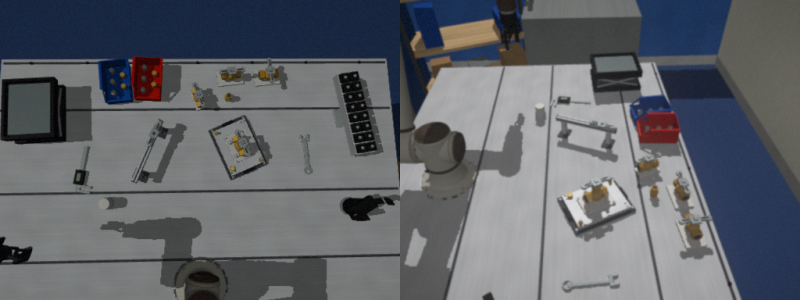

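The top view shows the valve's handle at about (482,287) and the rail from (268,360) to (320,240), with handle_b at its far end. This agrees with the measured points. I'm moving over the rail's free stretch for a wrist view.

apply_moves:
  delta_rot:
    - [0, 0, 0]
    - [0, 0, 0]
    - [0, 0, 0]
    - [0, 0, 0]
    - [0, 0, 0]
    - [0, 0, 0]
    - [0, 0, 0]
    - [0, 0, 0]
    - [0, 0, 0]
    - [0, 0, 0]
    - [0, 0, 0]
    - [0, 0, 0]
    - [0, 0, 0]
    - [0, 0, 0]
    - [0, 0, 0]
    - [0, 0, 0]
    - [0, 0, 0]
    - [0, 0, 0]
    - [0, 0, 0]
    - [0, 0, 0]
  xyz:
    - [0.75, 0.5, -0.14]
    - [0.75, 0.5, -0.14]
    - [0.75, 0.5, -0.14]
    - [0.75, 0.5, -0.14]
    - [0.75, 0.5, -0.14]
    - [0.75, 0.5, -0.14]
    - [0.75, 0.5, -0.14]
    - [0.75, 0.5, -0.14]
    - [0.75, 0.5, -0.14]
    - [0.75, 0.5, -0.14]
    - [0.75, 0.5, -0.14]
    - [0.75, 0.5, -0.14]
    - [0.75, 0.5, -0.14]
    - [0.75, 0.5, -0.14]
    - [0.75, 0.5, -0.14]
    - [0.75, 0.5, -0.14]
    - [0.75, 0.5, -0.14]
    - [0.75, 0.5, -0.14]
    - [0.75, 0.5, -0.14]
    - [0, 0, 0]
  hand: [-1, -1, -1, -1, -1, -1, -1, -1, -1, -1, -1, -1, -1, -1, -1, -1, -1, -1, -1, -1]

```text
clock: 2.27
position: [469.1, 239.8, 298.7]
ee_rot: [0.984, -0.176, 0.001, -0.0]
contact_force: [-1.2, 0.7, 0.1]
gripper_width: 85.5
grasp_force: 0.0
```

```bash
cat >> h.py <<'E'
def look(names,fn=None,dz=6):
    s=arm.read_state(); p=eyes.get_image("wrist"); w=cloud(p,s)
    print("t",round(s["clock"],2),"pos",np.round(s["position"],1),"xyaw",yaw(s),"q",np.round(s["ee_rot"],4))
    if fn: save(p,fn)
    for nm in names:
        for m in nets.masks_of(nm,p)[:2]:
            q=w[m["region"]]; q=q[~np.isnan(q[:,0])]
            if len(q)<20: continue
            zt=np.percentile(q[:,2],95); t=q[abs(q[:,2]-zt)<dz]
            (cx,cy),sz,a=cv2.minAreaRect(t[:,:2].astype(np.float32))
            c=t[:,:2]-t[:,:2].mean(0); e=np.linalg.svd(c,full_matrices=False)[2][0]; e=e*np.sign(e[0])
            print(nm,round(m["score"],2),np.round(m["bbox"]),len(q),"ztop",round(zt,1),"mean",np.round(t.mean(0),1),"rect",np.round([cx,cy,*sz,a],1),"pcayaw",round(np.degrees(np.arctan2(e[1],e[0])),1))
    return s,p,w
def yaw(s):
    x=Ro.from_quat(s["ee_rot"]).as_matrix()[:,0]; return round(float(np.degrees(np.arctan2(x[1],x[0]))),2)
E
python3 - <<'E'
from h import *
s,p,w=look(["rail","handle"],"w1"); print(np.round(p["hand_eye"],2).tolist())
E
```

```text
t 2.27 pos [469.1 239.8 298.7] xyaw -20.23 q [ 9.845e-01 -1.756e-01  7.000e-04 -3.000e-04]
rail 0.71 [241.   0. 294. 219.] 4020 ztop 90.4 mean [495.2 219.7  89.2] rect [517.6 210.3  20.1 228.9  67.2] pcayaw -22.9
handle 0.81 [255.   0. 289.  88.] 1877 ztop 100.6 mean [588.6 181.4  99. ] rect [585.3 183.   31.9  80.4  64.7] pcayaw -25.7
[[0.0, -0.96, -0.28, 72.26], [1.0, 0.0, -0.0, -1.3], [0.0, -0.28, 0.96, -141.79], [0.0, 0.0, 0.0, 1.0]]
```

View pics/w1.png

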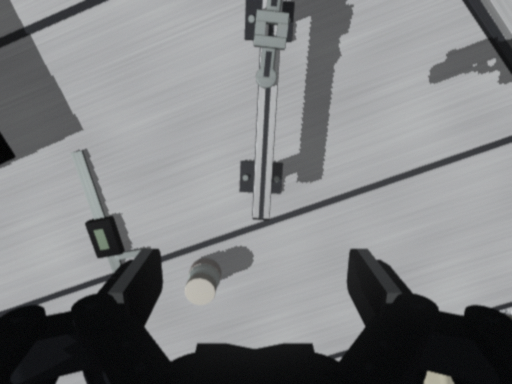

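The wrist view shows the rail with its near end at (261,217) and handle_b's hub at (271,28). I'll measure the rail's line next, then go to the valve.

```bash
python3 - <<'E'
from h import *
s=arm.read_state(); p=eyes.get_image("wrist"); w=cloud(p,s)
m=nets.masks_of("rail",p)[0]["region"]; m=cv2.dilate(m.astype(np.uint8),np.ones((5,5)))>0
q=w[m&(w[:,:,2]>82)&(w[:,:,2]<94.5)&(np.indices(m.shape)[0]>95)]
print(len(q))
x0,x1=np.percentile(q[:,0],[0,100])
c=q[:,:2].mean(0);e=np.linalg.svd(q[:,:2]-c,full_matrices=False)[2][0];e*=np.sign(e[0]);n=np.array([-e[1],e[0]])
a=(q[:,:2]-c)@e;b=(q[:,:2]-c)@n
lo=np.percentile(a,.3);print("yaw",np.degrees(np.arctan2(e[1],e[0])),"c",c,"width",np.percentile(b,[1,50,99]),"end",c+lo*e,"free pt (end+62)",c+(lo+62)*e,"mid of widths", (np.percentile(b,1)+np.percentile(b,99))/2,"z",np.median(q[:,2]))
mh=nets.masks_of("handle",p)[0]["region"]; h=w[mh&(w[:,:,2]>93)]
ah=(h[:,:2]-c)@e; bh=(h[:,:2]-c)@n
print("handle_b extents along from end",np.percentile(ah,[1,50,99])-lo,np.percentile(bh,[1,99]))
hub=h[abs((h[:,:2]-c)@n-np.median(bh))>12]; print("hub centre", c+e*np.median((hub[:,:2]-c)@e), "minus138:",c+e*(np.median((hub[:,:2]-c)@e)-138))
E
```

```text
2199
yaw -22.733374901219893 c [478.48759161 226.96504764] width [-9.97378584e+00 -2.09421748e-03  9.92205976e+00] end [411.95568879 254.84149296] free pt (end+62) [469.13910359 230.88200483] mid of widths -0.02586304195234579 z 89.19246095852571
handle_b extents along from end [149.03276541 192.64901832 222.79604708] [-15.37435534  15.63091803]
hub centre [597.66440798 177.03071741] minus138: [470.38519439 230.35990068]
```

apply_moves:
  delta_rot:
    - [0, 0, 0]
    - [0, 0, 0]
    - [0, 0, 0]
    - [0, 0, 0]
    - [0, 0, 0]
    - [0, 0, 0]
    - [0, 0, 0]
    - [0, 0, 0]
    - [0, 0, 0]
    - [0, 0, 0]
    - [0, 0, 0]
    - [0, 0, 0]
    - [0, 0, 0]
    - [0, 0, 0]
    - [0, 0, 0]
    - [0, 0, 0]
    - [0, 0, 0]
    - [0, 0, 0]
  xyz:
    - [0.485, 0.78, 0.08]
    - [0.485, 0.78, 0.08]
    - [0.485, 0.78, 0.08]
    - [0.485, 0.78, 0.08]
    - [0.485, 0.78, 0.08]
    - [0.485, 0.78, 0.08]
    - [0.485, 0.78, 0.08]
    - [0.485, 0.78, 0.08]
    - [0.485, 0.78, 0.08]
    - [0.485, 0.78, 0.08]
    - [0.485, 0.78, 0.08]
    - [0.485, 0.78, 0.08]
    - [0.485, 0.78, 0.08]
    - [0.485, 0.78, 0.08]
    - [0.485, 0.78, 0.08]
    - [0.485, 0.78, 0.08]
    - [0.485, 0.78, 0.08]
    - [0.485, 0.78, 0.08]
  hand: [-1, -1, -1, -1, -1, -1, -1, -1, -1, -1, -1, -1, -1, -1, -1, -1, -1, -1]

```text
clock: 4.07
position: [552.5, -162.8, 261.6]
ee_rot: [0.985, -0.173, -0.0, -0.0]
contact_force: [-0.2, 0.4, -0.5]
gripper_width: 85.2
grasp_force: 0.0
```

apply_moves:
  delta_rot:
    - [0, 0, -0.8]
    - [0, 0, -0.8]
    - [0, 0, -0.8]
    - [0, 0, -0.8]
    - [0, 0, -0.8]
    - [0, 0, -0.8]
    - [0, 0, -0.8]
    - [0, 0, -0.8]
    - [0, 0, 0]
    - [0, 0, 0]
    - [0, 0, 0]
  xyz:
    - [0, 0, 0]
    - [0, 0, 0]
    - [0, 0, 0]
    - [0, 0, 0]
    - [0, 0, 0]
    - [0, 0, 0]
    - [0, 0, 0]
    - [0, 0, 0]
    - [0, 0, 0]
    - [0, 0, 0]
    - [0, 0, 0]
  hand: [-1, -1, -1, -1, -1, -1, -1, -1, -1, -1, -1]

```text
clock: 4.98
position: [552.3, -162.1, 261.7]
ee_rot: [0.987, 0.159, -0.0, -0.0]
contact_force: [0.2, 0.0, -0.2]
gripper_width: 85.4
grasp_force: 0.0
```

```bash
python3 - <<'E'
from h import *
s,p,w=look(["handle","valve","dock","nut"],"w2")
print(np.round(s["joints"],2))
E
```

```text
t 4.98 pos [ 552.3 -162.1  261.7] xyaw 18.3 q [ 9.873e-01  1.591e-01 -1.000e-04 -0.000e+00]
handle 0.56 [238. 124. 280. 240.] 2428 ztop 127.5 mean [ 556.6 -162.1  126.1] rect [ 554.7 -162.8  107.9   31.6   23.8] pcayaw 22.9
valve 0.77 [240. 134. 277. 210.] 703 ztop 130.2 mean [ 555.9 -162.3  129.5] rect [ 573.2 -155.    49.9   14.7   15.5] pcayaw 18.3
dock 0.56 [176.  57. 324. 251.] 21082 ztop 30.9 mean [ 563.3 -159.4   29.1] rect [ 554.4 -163.1  194.4  144.5   23.6] pcayaw 32.6
nut 0.79 [206. 215. 221. 233.] 213 ztop 32.1 mean [ 463.8 -134.5   30.8] rect [ 463.3 -134.5   20.1   20.2    2.6] pcayaw 2.4
nut 0.57 [ 0.  0. 38. 50.] 1209 ztop 13.4 mean [622.2 152.3  11.5] rect [620.5 149.9  36.8  22.3   9. ] pcayaw 33.4
[-0.    0.28 -0.07 -0.   -1.22  1.89]
```

View pics/w2.png

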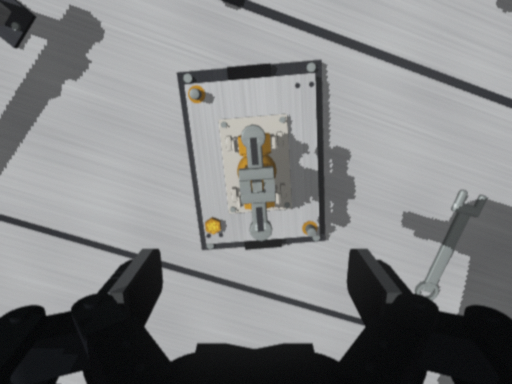

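The wrist view shows the handle with its hub near (258,187) and wing tips near (253,132) and (261,230), along the dock's axis. The hub looks off-centre between the tips, so I'm checking it with depth.

```bash
python3 - <<'E'
from h import *
s=arm.read_state(); p=eyes.get_image("wrist"); w=cloud(p,s)
c=np.array([554.5,-163.0]); 
q=w.reshape(-1,3); q=q[(np.hypot(*(q[:,:2]-c).T)<75)]
top=q[(q[:,2]>119)]
print("z pct",np.percentile(top[:,2],[1,25,50,75,99]))
for th in (22.5,23.5,24.5):
    t=np.radians(th); e=np.array([np.cos(t),np.sin(t)]); n=np.array([-e[1],e[0]])
    a=(top[:,:2]-c)@e;b=(top[:,:2]-c)@n
    wide=a[abs(b)>12.5]
    print(th,"a",np.percentile(a,[.3,99.7]),"hub a",np.percentile(wide,[2,98]),"hub b",np.percentile(b[abs(a)<10],[1,99]))
for lo in range(-60,60,8):
    k=(a>=lo)&(a<lo+8)
    if k.sum()>3: print(lo,k.sum(),np.round([np.median(top[k,2]),b[k].min(),b[k].max(),(b[k].min()+b[k].max())/2],1))
cv2.imwrite("pics/w3.png",cv2.resize(p["frame"][90:260,170:340,::-1],(680,680))[:600])
E
```

```text
z pct [125.16257316 320.52018456 330.07126993 341.81575333 353.70573882]
22.5 a [-46.87907848  48.34458553] hub a [-10.87883417  19.19956803] hub b [-68.96283348  69.15948863]
23.5 a [-46.87052333  48.33946613] hub a [-11.81494778  19.75189576] hub b [-69.17683935  69.16780149]
24.5 a [-46.89891447  48.27074279] hub a [-12.73956692  20.32938813] hub b [-69.34592424  69.18242105]
-60 24 [125.7  -4.6   6.9   1.2]
-52 152 [125.9  -9.5  11.2   0.9]
-44 172 [126.1  -9.4  11.8   1.2]
-36 119 [126.5  -6.    7.9   0.9]
-28 124 [126.3  -6.1   7.6   0.8]
-20 1019 [326.5 -70.7  15.9 -27.4]
-12 2549 [326.6 -67.5  65.8  -0.8]
-4 5674 [326.  -73.5  75.    0.7]
4 12393 [333.7 -72.5  71.1  -0.7]
12 14196 [339.6 -40.7  72.6  16. ]
20 1386 [340.9  -7.4  71.8  32.2]
28 145 [126.5  -7.7   6.3  -0.7]
36 204 [126.2 -11.2   9.3  -0.9]
44 201 [125.9 -11.3   9.9  -0.7]
52 34 [125.5  -6.9   4.6  -1.1]
```

View pics/w3.png

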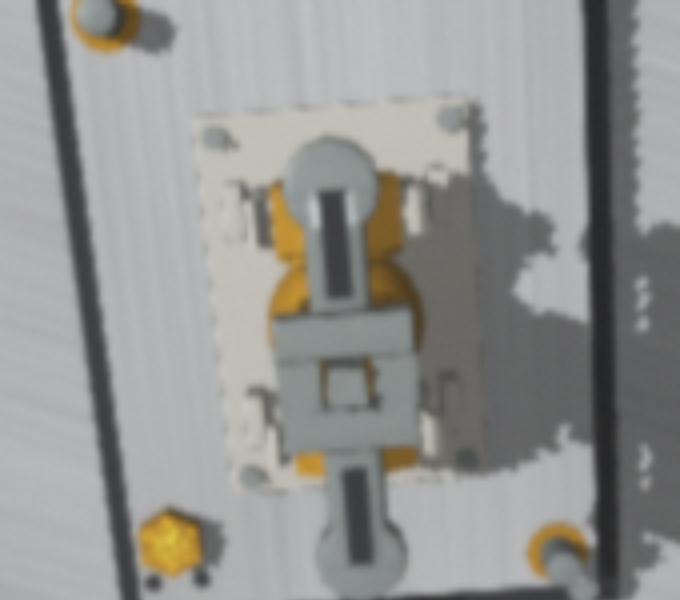

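```bash
python3 - <<'E'
from h import *
s=arm.read_state(); p=eyes.get_image("wrist"); w=cloud(p,s)
c=np.array([554.5,-163.0]); t=np.radians(23.4); e=np.array([np.cos(t),np.sin(t)]); n=np.array([-e[1],e[0]])
q=w.reshape(-1,3); A=(q[:,:2]-c)@e;B=(q[:,:2]-c)@n
for z0,z1 in ((119,150),):
    k=(q[:,2]>z0)&(q[:,2]<z1)&(abs(A)<75)&(abs(B)<40)
    a,b,z=A[k],B[k],q[k,2]
    print("a",np.percentile(a,[.5,99.5]),"b",np.percentile(b,[.5,99.5]), "hub a (|b|>12.5)",np.percentile(a[abs(b)>12.5],[3,97]))
    for lo in range(-60,60,4):
        j=(a>=lo)&(a<lo+4)
        if j.sum()>3: print(lo,j.sum(),np.round([*np.percentile(z[j],[5,50,95]),b[j].min(),b[j].max()],1))
j=(q[:,2]>42)&(q[:,2]<100)&(abs(A)<45)&(abs(B)<35)
for side in (1,-1):
    for z0 in (45,55,65,75): 
        jj=j&(abs(q[:,2]-z0)<5)&(A*side>22); 
        if jj.sum()>9: print(side,z0,jj.sum(),np.percentile(A[jj],[2,98]),np.percentile(B[jj],[2,50,98]))
r=w[90:260:4,255,:]; print(np.round(np.c_[range(90,260,4),r],1)[8:38].tolist())
E
```

```text
a [-52.9245483   53.09496712] b [-15.52362245  15.66160463] hub a (|b|>12.5) [-14.83546024  15.47518077]
-56 25 [124.8 125.5 126.7  -5.6   5.9]
-52 69 [125.1 125.9 126.8  -8.8   9.5]
-48 81 [124.7 126.  127.1 -10.1  11.1]
-44 90 [123.8 126.3 127.5 -10.4  10.9]
-40 83 [121.9 126.2 127.5  -8.8   9.6]
-36 65 [124.8 126.5 127.9  -6.3   7.3]
-32 59 [124.6 126.2 128.   -6.6   6.9]
-28 62 [124.9 126.4 127.8  -6.7   7.2]
-24 60 [124.5 126.3 128.   -6.2   7.1]
-20 66 [124.1 125.5 126.9 -14.9   8.4]
-16 133 [125.  126.1 127.1 -15.1  15.7]
-12 147 [125.  126.1 127.1 -15.5  16. ]
-8 131 [124.6 125.9 128.5 -15.7  15.8]
-4 137 [125.1 126.6 130.5 -15.9  16. ]
0 151 [124.8 126.5 130.6 -15.4  16. ]
4 141 [124.2 125.9 127.3 -15.7  15.6]
8 155 [125.1 126.2 127.3 -15.9  15.9]
12 177 [121.4 125.9 127.2 -15.5  15.6]
16 61 [124.3 125.9 127.   -6.7   6.9]
20 70 [124.4 126.4 127.6  -7.    6.8]
24 68 [125.  126.5 128.   -6.4   6.4]
28 74 [124.3 126.2 127.9  -6.8   6.9]
32 71 [124.7 126.3 128.   -7.1   6.5]
36 92 [124.8 126.3 127.9  -9.2   9.3]
40 114 [124.8 126.1 127.4 -10.4  10.8]
44 110 [124.8 126.1 127.2 -
[... 854 characters left out ...]
1, -151.7, 126.6], [154.0, 580.8, -152.8, 126.8], [158.0, 577.5, -153.9, 127.1], [162.0, 574.1, -155.1, 127.0], [166.0, 570.4, -156.3, 126.0], [170.0, 567.0, -157.4, 126.1], [174.0, 563.4, -158.6, 125.7], [178.0, 559.9, -159.8, 125.7], [182.0, 557.6, -160.6, 130.9], [186.0, 553.8, -161.8, 129.6], [190.0, 550.6, -162.9, 130.9], [194.0, 545.5, -164.6, 125.0], [198.0, 542.1, -165.7, 126.0], [202.0, 537.6, -167.2, 123.3], [206.0, 535.1, -168.1, 127.2], [210.0, 530.8, -169.5, 125.3], [214.0, 527.4, -170.6, 126.5], [218.0, 523.4, -171.9, 125.9], [222.0, 520.0, -173.1, 126.8], [226.0, 516.0, -174.4, 126.5], [230.0, 512.1, -175.7, 126.4], [234.0, 508.0, -177.1, 125.9], [238.0, 503.8, -178.5, 125.2]]
```

apply_moves:
  delta_rot:
    - [0, 0, -0.85]
    - [0, 0, 0]
    - [0, 0, 0]
    - [0, 0, 0]
    - [0, 0, 0]
    - [0, 0, 0]
    - [0, 0, 0]
    - [0, 0, 0]
  xyz:
    - [0, 0, 0]
    - [0.07, 0.07, 0]
    - [0, 0, 0.9]
    - [0, 0, 0.9]
    - [0, 0, 0.9]
    - [0, 0, 0.9]
    - [0, 0, 0.9]
    - [0, 0, 0]
  hand: [-0.6, -0.4, -0.3, -0.3, -0.3, -0.3, -0.3, -0.3]

```text
clock: 6.0
position: [551.5, -163.1, 144.5]
ee_rot: [0.979, 0.202, -0.005, -0.002]
contact_force: [-0.9, 0.0, -1.2]
gripper_width: 55.8
grasp_force: 0.0
```

```bash
python3 - <<'E'
from h import *
s=arm.read_state();print(np.round(s["position"],2),yaw(s),s["gripper_width"],s["contact_force"], Ro.from_quat(s["ee_rot"]).as_matrix()[:,2].round(4))
R=Ro.from_quat(s["ee_rot"]).as_matrix(); print((R.T@(np.array([554.5,-163,101])-s["position"])).round(2), 23.4-yaw(s))
E
```

```text
[ 551.49 -163.15  144.52] 23.27 55.84725936959583 [-0.89681667  0.04160282 -1.17329962] [-0.0096  0.0016 -1.    ]
[ 3.18  1.28 43.49] 0.129999999999999
```

apply_moves:
  delta_rot:
    - [0, 0, 0]
    - [0, 0, 0]
    - [0, 0, 0]
    - [0, 0, 0]
  xyz:
    - [0.06, 0.05, 0.4]
    - [0, 0, 0.4]
    - [0, 0, 0.2]
    - [0, 0, 0]
  hand: [-0.3, -0.3, -0.3, -0.3]

```text
clock: 6.33
position: [556.0, -164.0, 123.6]
ee_rot: [0.979, 0.203, -0.001, -0.0]
contact_force: [0.4, 0.1, -0.3]
gripper_width: 55.5
grasp_force: 0.0
```

```bash
cat >> h.py <<'E'
def st(target=None,ty=None):
    s=arm.read_state(); R=Ro.from_quat(s["ee_rot"]).as_matrix()
    print("t",round(s["clock"],2),"pos",np.round(s["position"],2),"yaw",yaw(s),"w",round(s["gripper_width"],1),"gf",round(s["grasp_force"],1),"F",np.round(s["contact_force"],2),"M",np.round(s["wrist_torque"],2),"zax",R[:,2].round(4))
    if target is not None: print("tool move mm",(R.T@(np.array(target)-s["position"])).round(2))
    if ty is not None: print("dyaw",ty-yaw(s))
    return s,R
E
python3 -c "
from h import *
st([554.5,-163,101],23.4)"
```

```text
t 6.33 pos [ 556.01 -164.03  123.57] yaw 23.42 w 55.5 gf 0.0 F [ 0.41  0.07 -0.34] M [ 0.03  0.02 -0.05] zax [-1.3e-03  2.0e-04 -1.0e+00]
tool move mm [-0.95 -1.53 22.57]
dyaw -0.020000000000003126
```

apply_moves:
  delta_rot:
    - [0, 0, 0]
    - [0, 0, 0]
    - [0, 0, 0]
    - [0, 0, 0]
  xyz:
    - [-0.04, -0.05, 0.4]
    - [0, 0, 0.4]
    - [0, 0, 0]
    - [0, 0, 0]
  hand: [-0.3, -0.3, -0.3, -0.3]

```text
clock: 6.67
position: [554.5, -163.3, 103.6]
ee_rot: [0.979, 0.203, -0.001, -0.0]
contact_force: [-0.4, -0.0, 0.7]
gripper_width: 55.4
grasp_force: 0.0
```

```bash
python3 -c "
from h import *
st([554.5,-163,101],23.4)"
```

```text
t 6.67 pos [ 554.45 -163.29  103.58] yaw 23.46 w 55.4 gf 0.0 F [-0.37 -0.01  0.74] M [ 0.   -0.02  0.05] zax [-0.0016 -0.     -1.    ]
tool move mm [ 0.16 -0.24  2.58]
dyaw -0.060000000000002274
```

Close on the hub.

apply_moves:
  delta_rot:
    - [0, 0, 0]
    - [0, 0, 0]
    - [0, 0, 0]
    - [0, 0, 0]
    - [0, 0, 0]
    - [0, 0, 0]
    - [0, 0, 0]
    - [0, 0, 0]
  xyz:
    - [0, 0, 0]
    - [0, 0, 0]
    - [0, 0, 0]
    - [0, 0, 0]
    - [0, 0, 0]
    - [0, 0, 0]
    - [0, 0, 0]
    - [0, 0, 0]
  hand: [0.1, 0.3, 0.4, 0.5, 0.5, 0.5, 0.5, 0.5]

```text
clock: 7.33
position: [555.5, -163.3, 104.9]
ee_rot: [0.979, 0.203, 0.001, 0.0]
contact_force: [1.4, 0.3, 4.1]
gripper_width: 31.2
grasp_force: 59.8
```

```bash
python3 -c "
from h import *
st([554.5,-163,101],23.4)"
```

```text
t 7.33 pos [ 555.45 -163.35  104.91] yaw 23.47 w 31.2 gf 59.8 F [1.43 0.28 4.1 ] M [ 0.06 -0.07 -0.01] zax [ 1.3e-03 -2.0e-04 -1.0e+00]
tool move mm [-0.74 -0.7   3.91]
dyaw -0.07000000000000028
```

apply_moves:
  delta_rot:
    - [0, 0, 0]
    - [0, 0, 0]
    - [0, 0, 0]
    - [0, 0, 0]
    - [0, 0, 0]
    - [0, 0, 0]
    - [0, 0, 0.3]
    - [0, 0, 0.7]
    - [0, 0, 0.96]
    - [0, 0, 0.96]
    - [0, 0, 0.96]
    - [0, 0, 0.96]
    - [0, 0, 0.96]
    - [0, 0, 0.96]
    - [0, 0, 0.65]
    - [0, 0, 0.28]
    - [0, 0, 0]
  xyz:
    - [0, 0, -0.2]
    - [0, 0, -0.4]
    - [0, 0, -0.8]
    - [0, 0, -0.9]
    - [0, 0, -0.9]
    - [0, 0, -0.6]
    - [0, 0, 0]
    - [0, 0, 0]
    - [0, 0, 0]
    - [0, 0, 0]
    - [0, 0, 0]
    - [0, 0, 0]
    - [0, 0, 0]
    - [0, 0, 0]
    - [0, 0, 0]
    - [0, 0, 0]
    - [0, 0, 0]
  hand: [0.5, 0.5, 0.5, 0.5, 0.5, 0.5, 0.5, 0.5, 0.5, 0.5, 0.5, 0.5, 0.5, 0.5, 0.5, 0.5, 0.5]

```text
clock: 8.75
position: [554.6, -163.3, 199.6]
ee_rot: [0.98, -0.197, -0.0, -0.0]
contact_force: [-0.3, -0.5, -0.2]
gripper_width: 30.9
grasp_force: 59.5
```

apply_moves:
  delta_rot:
    - [0, 0, 0]
    - [0, 0, 0]
    - [0, 0, 0]
    - [0, 0, 0]
    - [0, 0, 0]
    - [0, 0, 0]
    - [0, 0, 0]
    - [0, 0, 0]
    - [0, 0, 0]
    - [0, 0, 0]
    - [0, 0, 0]
    - [0, 0, 0]
    - [0, 0, 0]
    - [0, 0, 0]
    - [0, 0, 0]
    - [0, 0, 0]
    - [0, 0, 0]
    - [0, 0, 0]
    - [0, 0, 0]
    - [0, 0, 0]
  xyz:
    - [-0.25, -0.36, 0]
    - [-0.5, -0.72, 0]
    - [-0.512, -0.735, 0]
    - [-0.512, -0.735, 0]
    - [-0.512, -0.735, 0]
    - [-0.512, -0.735, 0]
    - [-0.512, -0.735, 0]
    - [-0.512, -0.735, 0]
    - [-0.512, -0.735, 0]
    - [-0.512, -0.735, 0]
    - [-0.512, -0.735, 0]
    - [-0.512, -0.735, 0]
    - [-0.512, -0.735, 0]
    - [-0.512, -0.735, 0]
    - [-0.512, -0.735, 0]
    - [-0.512, -0.735, 0]
    - [-0.512, -0.735, 0]
    - [-0.512, -0.735, 0]
    - [-0.27, -0.4, 0]
    - [0, 0, 0]
  hand: [0.5, 0.5, 0.5, 0.5, 0.5, 0.5, 0.5, 0.5, 0.5, 0.5, 0.5, 0.5, 0.5, 0.5, 0.5, 0.5, 0.5, 0.5, 0.5, 0.5]

```text
clock: 10.42
position: [469.5, 233.0, 199.5]
ee_rot: [0.981, -0.195, 0.0, -0.0]
contact_force: [0.9, -0.5, -1.3]
gripper_width: 30.4
grasp_force: 59.5
```

```bash
python3 - <<'E'
from h import *
s,p,w=look(["handle"],"w4")
st([470,230.5,78],-22.7)
E
```

```text
t 10.42 pos [469.5 233.  199.5] xyaw -22.48 q [ 9.808e-01 -1.949e-01  1.000e-04 -2.000e-04]
handle 0.92 [217. 153. 294. 347.] 9293 ztop 221.9 mean [479.9 230.  220.5] rect [476.6 231.8  32.   91.6  68.5] pcayaw -22.6
handle 0.56 [236.   0. 286.  84.] 2386 ztop 100.6 mean [576.7 187.2  99.1] rect [573.4 187.8  32.1  53.8  66.4] pcayaw -27.6
t 10.52 pos [469.67 230.88 199.27] yaw -22.62 w 31.0 gf 59.5 F [ 0.49 -0.33 -0.78] M [-0.06 -0.05 -0.04] zax [-5.e-04 -4.e-04 -1.e+00]
tool move mm [  0.49   0.15 121.27]
dyaw -0.0799999999999983
```

View pics/w4.png

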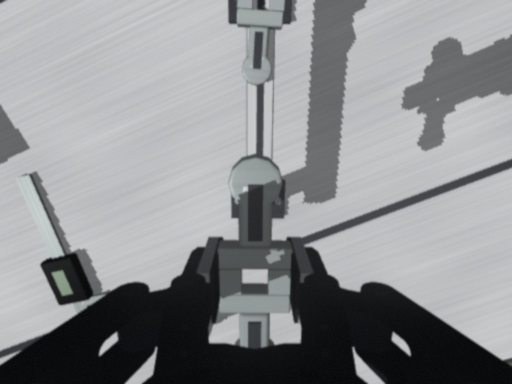

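The held handle is level and in line with the rail: its front wing is at (255,180) and the rail runs at column 260. Descending.

apply_moves:
  delta_rot:
    - [0, 0, 0]
    - [0, 0, 0]
    - [0, 0, 0]
    - [0, 0, 0]
    - [0, 0, 0]
    - [0, 0, 0]
    - [0, 0, 0]
    - [0, 0, 0]
    - [0, 0, 0]
  xyz:
    - [0.02, 0, 0.4]
    - [0, 0, 0.8]
    - [0, 0, 0.9]
    - [0, 0, 0.9]
    - [0, 0, 0.8]
    - [0, 0, 0.5]
    - [0, 0, 0.2]
    - [0, 0, 0]
    - [0, 0, 0]
  hand: [0.5, 0.5, 0.5, 0.5, 0.5, 0.5, 0.5, 0.5, 0.5]

```text
clock: 11.27
position: [471.0, 230.2, 87.0]
ee_rot: [0.98, -0.197, 0.0, 0.0]
contact_force: [0.3, -0.3, -0.6]
gripper_width: 30.4
grasp_force: 59.5
```

```bash
python3 - <<'E'
from h import *
st([470,230.5,78],-22.7)
s,p,w=look(["rail"])
m=nets.masks_of("rail",p)
R=Ro.from_quat(s["ee_rot"]).as_matrix()
# rail centre line in tool coords
q=w.reshape(-1,3); q=q[(q[:,2]>84)&(q[:,2]<94)]; t=(q-s["position"])@R
t=t[(abs(t[:,1])<25)&(t[:,0]>50)&(t[:,0]<90)]; print("rail y in tool",len(t),np.percentile(t[:,1],[2,50,98]))
q=w.reshape(-1,3); q=q[(q[:,2]>95)&(q[:,2]<112)]; t=(q-s["position"])@R
t=t[(abs(t[:,1])<25)&(t[:,0]>20)&(t[:,0]<56)]; print("wing y,z",np.percentile(t[:,1],[2,50,98]),np.percentile(t[:,2],[5,50,95]),np.percentile(t[:,0],98))
E
```

```text
t 11.27 pos [470.95 230.24  86.96] yaw -22.72 w 30.4 gf 59.5 F [ 0.31 -0.27 -0.61] M [-0.01 -0.05 -0.07] zax [ 2.e-04 -2.e-04 -1.e+00]
tool move mm [-0.98  0.13  8.96]
dyaw 0.019999999999999574
t 11.27 pos [471.  230.2  87. ] xyaw -22.72 q [ 9.804e-01 -1.969e-01  1.000e-04  1.000e-04]
rail 0.98 [220.   0. 298. 344.] 6564 ztop 90.5 mean [524.4 205.7  89.3] rect [499.3 217.9  32.4 161.3  62.8] pcayaw -22.5
rail y in tool 3938 [-9.0803988   0.96955288 10.02320824]
wing y,z [-10.22040891  -1.12229822   8.01315522] [-22.71842878 -21.21633934 -19.41593202] 51.901654017261116
```

apply_moves:
  delta_rot:
    - [0, 0, 0]
    - [0, 0, 0]
    - [0, 0, 0]
    - [0, 0, 0]
  xyz:
    - [0, 0.05, 0.1]
    - [0, 0, 0.1]
    - [0, 0, 0.08]
    - [0, 0, 0]
  hand: [0.5, 0.5, 0.5, 0.5]

```text
clock: 11.75
position: [469.8, 229.4, 79.4]
ee_rot: [0.98, -0.197, -0.0, 0.0]
contact_force: [0.0, -1.3, -1.0]
gripper_width: 30.8
grasp_force: 59.5
```

apply_moves:
  delta_rot:
    - [0, 0, 0]
    - [0, 0, 0]
    - [0, 0, 0]
  xyz:
    - [0, 0, 0.03]
    - [0, 0, 0.03]
    - [0, 0, 0]
  hand: [0.5, 0.5, 0.5]

```text
clock: 12.0
position: [470.0, 229.6, 78.2]
ee_rot: [0.98, -0.197, -0.0, 0.0]
contact_force: [0.8, 0.4, -1.3]
gripper_width: 30.7
grasp_force: 59.5
```

```bash
python3 -c "
from h import *
st([470,230.5,78],-22.7)"
```

```text
t 12.0 pos [470.03 229.56  78.16] yaw -22.68 w 30.7 gf 59.5 F [ 0.8   0.42 -1.3 ] M [-0.03 -0.04 -0.04] zax [-2.e-04 -1.e-04 -1.e+00]
tool move mm [-0.38 -0.85  0.16]
dyaw -0.019999999999999574
```

apply_moves:
  delta_rot:
    - [0, 0, 0]
    - [0, 0, 0]
    - [0, 0, 0]
    - [0, 0, 0]
  xyz:
    - [0, 0, 0.03]
    - [0, 0, 0.03]
    - [0, 0, 0]
    - [0, 0, 0]
  hand: [0.5, 0.5, 0.5, 0.5]

```text
clock: 12.33
position: [470.2, 229.6, 78.0]
ee_rot: [0.981, -0.196, 0.0, -0.0]
contact_force: [-2.7, 0.1, 7.1]
gripper_width: 30.8
grasp_force: 60.3
```

```bash
python3 -c "
from h import *
st([470,230.5,78],-22.7)"
```

```text
t 12.33 pos [470.15 229.61  77.97] yaw -22.66 w 30.8 gf 60.3 F [-2.72  0.08  7.07] M [-0.27  0.83 -0.05] zax [ 5.e-04  1.e-04 -1.e+00]
tool move mm [-0.48 -0.76 -0.03]
dyaw -0.03999999999999915
```

The handle is in contact with about 7 N. Releasing.

apply_moves:
  delta_rot:
    - [0, 0, 0]
    - [0, 0, 0]
    - [0, 0, 0]
    - [0, 0, 0]
    - [0, 0, 0]
    - [0, 0, 0]
  xyz:
    - [0, 0, 0]
    - [0, 0, 0]
    - [0, 0, 0]
    - [0, 0, 0]
    - [0, 0, 0]
    - [0, 0, 0]
  hand: [0.25, 0.2, 0.1, -0.05, -0.15, -0.15]

```text
clock: 12.83
position: [470.0, 229.5, 76.6]
ee_rot: [0.98, -0.197, -0.0, 0.0]
contact_force: [0.2, -0.0, 0.5]
gripper_width: 49.4
grasp_force: 0.0
```

apply_moves:
  delta_rot:
    - [0, 0, 0]
    - [0, 0, 0]
    - [0, 0, 0]
    - [0, 0, 0]
    - [0, 0, 0]
    - [0, 0, 0]
  xyz:
    - [0, 0, -0.2]
    - [0, 0, -0.6]
    - [0, 0, -0.9]
    - [0, 0, -0.9]
    - [0, 0, -0.9]
    - [0, 0, -0.9]
  hand: [-0.15, -0.15, -0.15, -0.15, -0.15, -0.15]

```text
clock: 13.33
position: [470.0, 229.4, 188.3]
ee_rot: [0.98, -0.197, 0.0, -0.0]
contact_force: [0.6, -0.4, 0.1]
gripper_width: 49.1
grasp_force: 0.0
```

```bash
python3 - <<'E'
from h import *
look(["handle"]); s,R=st()
p=eyes.get_image("top"); w=cloud(p)
for m in nets.masks_of("handle",p)[:4]:
    q=w[m["region"]]; print(m["score"],np.nanmedian(q,0).round(1))
q=w[m["region"]]
E
```

```text
t 13.33 pos [470.  229.4 188.3] xyaw -22.68 q [ 9.805e-01 -1.966e-01  1.000e-04 -1.000e-04]
handle 0.91 [229.   1. 282.  87.] 2556 ztop 100.6 mean [575.9 187.3  99.1] rect [572.7 188.5  31.6  53.4  64.9] pcayaw -27.5
handle 0.7 [237. 133. 277. 265.] 3530 ztop 100.5 mean [472.  230.4  99.1] rect [468.9 231.5  31.5 109.5  66.5] pcayaw -22.9
t 13.43 pos [472.2  231.03 191.39] yaw -22.63 w 49.3 gf 0.0 F [-0.09  0.44  0.14] M [-0.01 -0.06 -0.03] zax [ 0.0076  0.0054 -1.    ]
0.51 [597.4 174.2 100.7]
```

The handle lies flat on the rail at (469,231.5), with its top at about 100 mm. Back to the valve, turned to close along the bore.

apply_moves:
  delta_rot:
    - [0, 0, 0]
    - [0, 0, 0]
    - [0, 0, 0]
    - [0, 0, 0]
    - [0, 0, 0]
    - [0, 0, 0]
    - [0, 0, 0]
    - [0, 0, 0]
    - [0, 0, 0]
    - [0, 0, 0]
    - [0, 0, 0]
    - [0, 0, 0]
    - [0, 0, 0]
    - [0, 0, 0]
    - [0, 0, 0]
    - [0, 0, 0]
    - [0, 0, 0]
    - [0, 0, 0]
  xyz:
    - [0.51, 0.732, 0]
    - [0.51, 0.732, 0]
    - [0.51, 0.732, 0]
    - [0.51, 0.732, 0]
    - [0.51, 0.732, 0]
    - [0.51, 0.732, 0]
    - [0.51, 0.732, 0]
    - [0.51, 0.732, 0]
    - [0.51, 0.732, 0]
    - [0.51, 0.732, 0]
    - [0.51, 0.732, 0]
    - [0.51, 0.732, 0]
    - [0.51, 0.732, 0]
    - [0.51, 0.732, 0]
    - [0.51, 0.732, 0]
    - [0.51, 0.732, 0]
    - [0.51, 0.732, 0]
    - [0.51, 0.732, 0]
  hand: [-0.3, -0.3, -0.3, -0.3, -0.3, -0.3, -0.3, -0.3, -0.3, -0.3, -0.3, -0.3, -0.3, -0.3, -0.3, -0.3, -0.3, -0.3]

```text
clock: 15.03
position: [554.0, -163.9, 185.1]
ee_rot: [0.98, -0.197, -0.002, 0.0]
contact_force: [0.1, 1.0, -0.2]
gripper_width: 55.3
grasp_force: 0.0
```

apply_moves:
  delta_rot:
    - [0, 0, 0.9]
    - [0, 0, 0.9]
    - [0, 0, 0.9]
    - [0, 0, 0.9]
    - [0, 0, 0.9]
    - [0, 0, 0.9]
    - [0, 0, 0.9]
    - [0, 0, 0.9]
    - [0, 0, 0.11]
    - [0, 0, 0]
    - [0, 0, 0]
  xyz:
    - [0, 0, 0]
    - [0, 0, 0]
    - [0, 0, 0]
    - [0, 0, 0]
    - [0, 0, 0]
    - [0, 0, 0]
    - [0, 0, 0]
    - [0, 0, 0]
    - [0, 0, 0]
    - [0, 0, 0]
    - [0, 0, 0]
  hand: [-0.3, -0.3, -0.3, -0.3, -0.3, -0.3, -0.3, -0.3, -0.3, -0.3, -0.3]

```text
clock: 15.95
position: [554.4, -162.8, 186.0]
ee_rot: [0.837, -0.548, -0.001, 0.0]
contact_force: [0.6, -0.4, 0.0]
gripper_width: 55.5
grasp_force: 0.0
```

```bash
python3 - <<'E'
from h import *
st([554.5,-163,86],-66.6)
s,p,w=look(["valve"],"w5")
c=np.array([554.5,-163.0]); t=np.radians(23.4); e=np.array([np.cos(t),np.sin(t)]); n=np.array([-e[1],e[0]])
q=w.reshape(-1,3); A=(q[:,:2]-c)@e;B=(q[:,:2]-c)@n
for z0,z1 in ((112,120),(126,135)):
    k=(q[:,2]>z0)&(q[:,2]<z1)&(abs(A)<30)&(abs(B)<30)
    if k.sum()>5: print(z0,k.sum(),"A",np.percentile(A[k],[2,98]),"B",np.percentile(B[k],[2,98]),np.median(q[k,2]))
E
```

```text
t 15.95 pos [ 554.39 -162.85  185.96] yaw -66.44 w 55.5 gf 0.0 F [ 0.55 -0.38  0.04] M [ 0.   -0.02 -0.01] zax [-1.7e-03  1.0e-04 -1.0e+00]
tool move mm [ 0.26 -0.19 99.96]
dyaw -0.1599999999999966
t 15.95 pos [ 554.4 -162.8  186. ] xyaw -66.44 q [ 8.366e-01 -5.478e-01 -7.000e-04  4.000e-04]
valve 0.8 [  0. 209.  69. 274.] 3622 ztop 71.6 mean [725.1 -15.9  70.7] rect [726.7 -14.4  32.   21.2  19. ] pcayaw 19.7
valve 0.76 [208. 162. 306. 222.] 4293 ztop 123.9 mean [ 554.5 -165.1  126.8] rect [ 552.5 -164.3   11.9    9.5   25.6] pcayaw -72.7
112 867 A [-12.63033526  10.64714512] B [-12.04155178  11.07497622] 115.8734631248365
126 202 A [-5.25662372  3.44836001] B [-4.64240404  4.27576985] 129.81331863244455
```

View pics/w5.png

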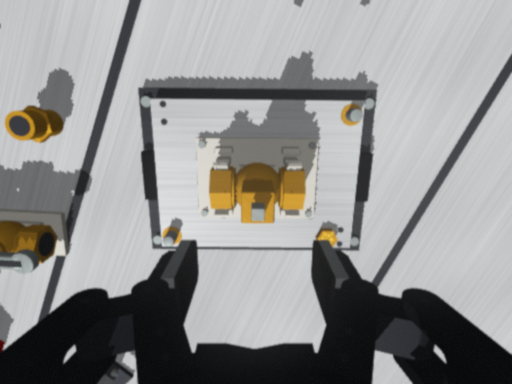

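The view shows the valve without its handle: bonnet at (258,205), hexagons at (222,188) and (292,188), nut at (327,237). Descending over the bonnet.

apply_moves:
  delta_rot:
    - [0, 0, 0.02]
    - [0, 0, 0]
    - [0, 0, 0]
    - [0, 0, 0]
    - [0, 0, 0]
    - [0, 0, 0]
    - [0, 0, 0]
    - [0, 0, 0]
  xyz:
    - [0.03, 0.04, 0.5]
    - [0, 0, 0.9]
    - [0, 0, 0.9]
    - [0, 0, 0.7]
    - [0, 0, 0.5]
    - [0, 0, 0.3]
    - [0, 0, 0]
    - [0, 0, 0]
  hand: [-0.2, -0.2, -0.2, -0.2, -0.2, -0.2, -0.2, -0.2]

```text
clock: 16.72
position: [554.4, -164.0, 92.0]
ee_rot: [0.836, -0.549, 0.0, 0.0]
contact_force: [-0.1, -0.5, 0.0]
gripper_width: 51.3
grasp_force: 0.0
```

```bash
python3 -c "
from h import *
st([553.8,-163.7,87],-66.6)"
```

```text
t 16.72 pos [ 554.42 -164.03   91.96] yaw -66.63 w 51.3 gf 0.0 F [-0.13 -0.48  0.03] M [-0.07 -0.02 -0.  ] zax [-1.e-04 -3.e-04 -1.e+00]
tool move mm [-0.55  0.43  4.96]
dyaw 0.030000000000001137
```

apply_moves:
  delta_rot:
    - [0, 0, 0]
    - [0, 0, 0]
    - [0, 0, 0]
    - [0, 0, 0]
    - [0, 0, 0]
    - [0, 0, 0]
    - [0, 0, 0]
    - [0, 0, 0]
    - [0, 0, 0]
    - [0, 0, 0]
    - [0, 0, 0]
    - [0, 0, 0]
  xyz:
    - [-0.01, 0.015, 0.1]
    - [0, 0, 0.1]
    - [0, 0, 0]
    - [0, 0, 0]
    - [0, 0, 0]
    - [0, 0, 0]
    - [0, 0, 0]
    - [0, 0, 0]
    - [0, 0, 0]
    - [0, 0, 0]
    - [0, 0, 0]
    - [0, 0, 0]
  hand: [-0.2, -0.2, 0.0, 0.2, 0.3, 0.35, 0.4, 0.5, 0.7, 0.9, 1, 1]

```text
clock: 17.72
position: [552.9, -164.2, 87.1]
ee_rot: [0.835, -0.55, -0.001, 0.001]
contact_force: [-3.5, -1.8, 6.0]
gripper_width: 22.9
grasp_force: 60.0
```

```bash
python3 -c "
from h import *
st([553.8,-163.7,87],-66.6)
p=eyes.get_image('side'); cv2.imwrite('pics/s1.png',cv2.resize(p['frame'][200:320,170:330,::-1],(800,600),interpolation=cv2.INTER_CUBIC))"
```

```text
t 17.72 pos [ 552.95 -164.19   87.12] yaw -66.67 w 22.9 gf 60.0 F [-3.52 -1.81  6.01] M [-0.51  1.33 -0.07] zax [-1.7e-03 -4.0e-04 -1.0e+00]
tool move mm [-0.11 -0.97  0.12]
dyaw 0.07000000000000739
```

View pics/s1.png

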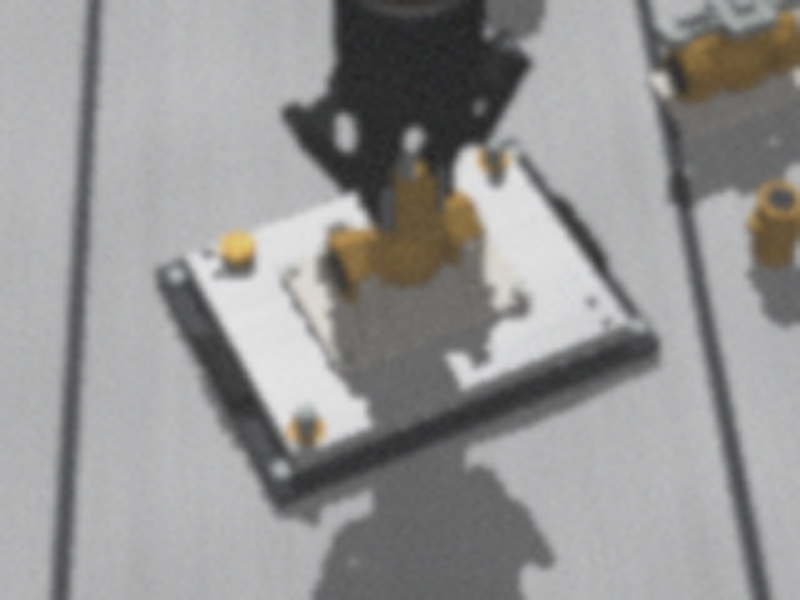

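The side view shows the valve gripped by its bonnet at (410,200) with the pallet down. Rock 1 tilts the +x end up 8° about the ball centre.

apply_moves:
  delta_rot:
    - [0.05, 0, 0]
    - [0.095, 0, 0]
    - [0.095, 0, 0]
    - [0.095, 0, 0]
    - [0.095, 0, 0]
    - [0.095, 0, 0]
    - [0.095, 0, 0]
    - [0.095, 0, 0]
    - [0.095, 0, 0]
    - [0.095, 0, 0]
    - [0.095, 0, 0]
    - [0.095, 0, 0]
    - [0.095, 0, 0]
    - [0.095, 0, 0]
    - [0.05, 0, 0]
    - [0, 0, 0]
    - [0, 0, 0]
  xyz:
    - [0, 0.006, 0]
    - [0, 0.011, 0]
    - [0, 0.011, 0]
    - [0, 0.011, 0]
    - [0, 0.011, 0]
    - [0, 0.011, 0]
    - [0, 0.011, 0]
    - [0, 0.011, 0]
    - [0, 0.011, 0]
    - [0, 0.011, 0]
    - [0, 0.011, 0]
    - [0, 0.011, 0]
    - [0, 0.011, 0]
    - [0, 0.011, 0]
    - [0, 0.006, 0]
    - [0, 0, 0]
    - [0, 0, 0]
  hand: [1, 1, 1, 1, 1, 1, 1, 1, 1, 1, 1, 1, 1, 1, 1, 1, 1]

```text
clock: 19.18
position: [549.2, -165.8, 86.7]
ee_rot: [0.834, -0.548, 0.038, -0.058]
contact_force: [-4.6, -2.6, 6.1]
gripper_width: 23.3
grasp_force: 60.2
```

```bash
cat >> h.py <<'E'
Z0=59.0
def rock():
    s,R=st(); mid=np.array(s["position"])+R@[0,0,28.1]
    a=np.degrees(np.arcsin(-R[2,1])); h=mid[2]-Z0; d=31*np.sin(np.radians(a))
    b=R.T[1]; 
    e=np.array([np.cos(np.radians(23.4)),np.sin(np.radians(23.4))])
    print("tilt",round(a,2),"roll",round(np.degrees(np.arcsin(R[2,0])),2),"h",round(h,2),"A",round(h+d,2),"B",round(h-d,2),"mid xy",mid[:2].round(1),"bore off",round((mid[:2]-[553.0,-164.2])@e,2))
def pallet():
    p=eyes.get_image("top"); w=cloud(p); m=nets.masks_of("dock",p)
    c=np.array([554,-163.5]); t=np.radians(23.4); e=np.array([np.cos(t),np.sin(t)]); n=np.array([-e[1],e[0]])
    q=w.reshape(-1,3); A=(q[:,:2]-c)@e;B=(q[:,:2]-c)@n
    k=(abs(A)<95)&(abs(B)<70)&((abs(A)>60)|(abs(B)>50))&(q[:,2]>15)&(q[:,2]<45)
    print("pallet z",k.sum(),np.median(q[k,2]).round(2))
    p=eyes.get_image("side"); return p
E
python3 -c "
from h import *
rock(); pallet()"
```

```text
t 19.18 pos [ 549.16 -165.8    86.73] yaw -66.65 w 23.3 gf 60.2 F [-4.63 -2.57  6.15] M [-0.85  1.8  -0.09] zax [ 0.1259  0.0549 -0.9905]
tilt 7.9 roll -0.03 h -0.1 A 4.16 B -4.36 mid xy [ 552.7 -164.3] bore off -0.3
pallet z 537 25.8
```

apply_moves:
  delta_rot:
    - [-0.05, 0, 0]
    - [-0.05, 0, 0]
    - [-0.1, 0, 0]
    - [-0.1, 0, 0]
    - [-0.1, 0, 0]
    - [-0.1, 0, 0]
    - [-0.1, 0, 0]
    - [-0.1, 0, 0]
    - [-0.1, 0, 0]
    - [-0.1, 0, 0]
    - [-0.1, 0, 0]
    - [-0.1, 0, 0]
    - [-0.1, 0, 0]
    - [-0.1, 0, 0]
    - [-0.1, 0, 0]
    - [-0.1, 0, 0]
    - [-0.1, 0, 0]
    - [0, 0, 0]
  xyz:
    - [0, -0.006, -0.004]
    - [0, -0.006, -0.004]
    - [0, -0.012, -0.011]
    - [0, -0.012, -0.011]
    - [0, -0.012, -0.011]
    - [0, -0.012, -0.011]
    - [0, -0.012, -0.011]
    - [0, -0.012, -0.011]
    - [0, -0.012, -0.011]
    - [0, -0.011, -0.011]
    - [0, -0.011, -0.011]
    - [0, -0.011, -0.011]
    - [0, -0.011, -0.011]
    - [0, -0.011, -0.011]
    - [0, -0.011, -0.011]
    - [0, -0.011, -0.011]
    - [0, -0.011, -0.011]
    - [0, 0, 0]
  hand: [1, 1, 1, 1, 1, 1, 1, 1, 1, 1, 1, 1, 1, 1, 1, 1, 1, 1]

```text
clock: 20.83
position: [554.5, -163.3, 90.6]
ee_rot: [0.835, -0.549, -0.008, 0.012]
contact_force: [2.7, -0.8, -15.6]
gripper_width: 22.9
grasp_force: 59.6
```

```bash
python3 -c "
from h import *
rock(); pallet()"
```

```text
t 20.83 pos [ 554.46 -163.29   90.63] yaw -66.65 w 22.9 gf 59.6 F [  2.72  -0.77 -15.6 ] M [-0.03 -1.05 -0.02] zax [-0.0263 -0.0109 -0.9996]
tilt -1.63 roll -0.02 h 3.54 A 2.66 B 4.42 mid xy [ 553.7 -163.6] bore off 0.91
pallet z 724 25.77
```

apply_moves:
  delta_rot:
    - [-0.05, 0, 0]
    - [-0.1, 0, 0]
    - [-0.1, 0, 0]
    - [-0.1, 0, 0]
    - [-0.1, 0, 0]
    - [-0.1, 0, 0]
    - [-0.1, 0, 0]
    - [-0.1, 0, 0]
    - [-0.1, 0, 0]
    - [-0.1, 0, 0]
    - [-0.1, 0, 0]
    - [-0.1, 0, 0]
    - [-0.1, 0, 0]
    - [-0.1, 0, 0]
    - [-0.1, 0, 0]
    - [-0.1, 0, 0]
    - [-0.05, 0, 0]
    - [0, 0, 0]
  xyz:
    - [0, -0.006, 0]
    - [0, -0.01, -0.006]
    - [0, -0.01, -0.008]
    - [0, -0.01, -0.008]
    - [0, -0.01, -0.008]
    - [0, -0.01, -0.008]
    - [0, -0.01, -0.008]
    - [0, -0.01, -0.008]
    - [0, -0.01, -0.008]
    - [0, -0.01, -0.008]
    - [0, -0.01, -0.008]
    - [0, -0.01, -0.008]
    - [0, -0.01, -0.008]
    - [0, -0.01, -0.008]
    - [0, -0.01, -0.008]
    - [0, -0.01, -0.008]
    - [0, -0.005, -0.002]
    - [0, 0, 0]
  hand: [1, 1, 1, 1, 1, 1, 1, 1, 1, 1, 1, 1, 1, 1, 1, 1, 1, 1]

```text
clock: 22.48
position: [559.0, -162.0, 94.2]
ee_rot: [0.832, -0.547, -0.053, 0.081]
contact_force: [3.1, 2.6, -4.7]
gripper_width: 23.0
grasp_force: 61.3
```

```bash
python3 -c "
from h import *
rock(); p=pallet(); cv2.imwrite('pics/s2.png',cv2.resize(p['frame'][200:320,170:330,::-1],(800,600),interpolation=cv2.INTER_CUBIC))"
```

```text
t 22.48 pos [ 558.95 -161.96   94.22] yaw -66.63 w 23.0 gf 61.3 F [ 3.06  2.62 -4.71] M [ 1.28 -1.83 -0.16] zax [-0.1771 -0.0775 -0.9811]
tilt -11.15 roll 0.05 h 7.65 A 1.65 B 13.64 mid xy [ 554.  -164.1] bore off 0.92
pallet z 1050 25.68
```

View pics/s2.png

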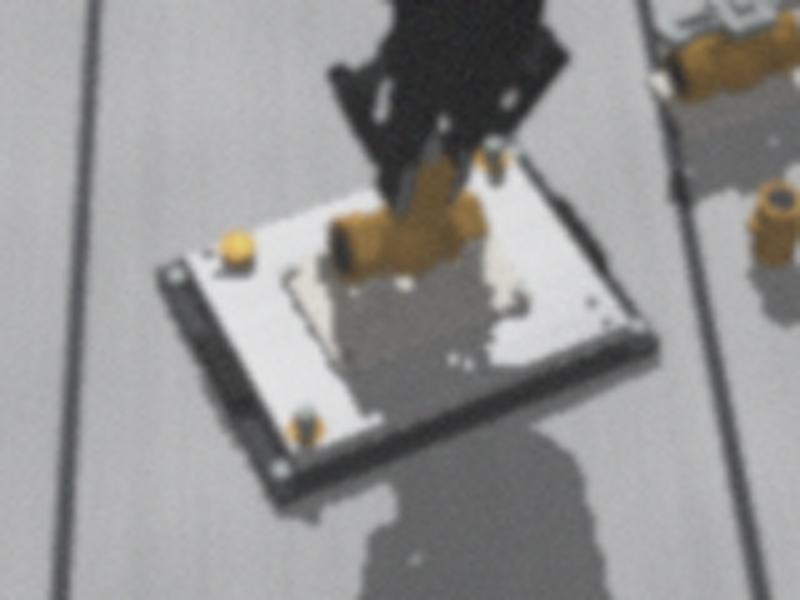

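apply_moves:
  delta_rot:
    - [0.05, 0, 0]
    - [0.05, 0, 0]
    - [0.1, 0, 0]
    - [0.1, 0, 0]
    - [0.1, 0, 0]
    - [0.1, 0, 0]
    - [0.1, 0, 0]
    - [0.1, 0, 0]
    - [0.1, 0, 0]
    - [0.1, 0, 0]
    - [0.1, 0, 0]
    - [0.1, 0, 0]
    - [0.1, 0, 0]
    - [0.1, 0, 0]
    - [0.1, 0, 0]
    - [0.1, 0, 0]
    - [0.1, 0, 0]
    - [0.1, 0, 0]
    - [0.1, 0, 0]
    - [0.1, 0, 0]
  xyz:
    - [0, 0.006, -0.002]
    - [0, 0.006, -0.003]
    - [0, 0.0135, -0.0095]
    - [0, 0.0135, -0.0095]
    - [0, 0.0135, -0.0095]
    - [0, 0.0135, -0.0095]
    - [0, 0.0135, -0.0095]
    - [0, 0.0135, -0.0095]
    - [0, 0.0135, -0.0095]
    - [0, 0.013, -0.0095]
    - [0, 0.013, -0.0095]
    - [0, 0.013, -0.0095]
    - [0, 0.013, -0.0095]
    - [0, 0.013, -0.0095]
    - [0, 0.012, -0.0095]
    - [0, 0.012, -0.0095]
    - [0, 0.012, -0.0095]
    - [0, 0.012, -0.0095]
    - [0, 0.012, -0.0095]
    - [0, 0.012, -0.0095]
  hand: [1, 1, 1, 1, 1, 1, 1, 1, 1, 1, 1, 1, 1, 1, 1, 1, 1, 1, 1, 1]

```text
clock: 24.3
position: [551.5, -164.5, 98.2]
ee_rot: [0.835, -0.55, -0.0, -0.001]
contact_force: [-1.2, -2.2, -7.0]
gripper_width: 23.1
grasp_force: 60.9
```

```bash
python3 -c "
from h import *
rock(); pallet()"
```

```text
t 24.3 pos [ 551.5  -164.52   98.16] yaw -66.68 w 23.1 gf 60.9 F [-1.16 -2.25 -7.  ] M [-0.98  0.84  0.  ] zax [ 9.0e-04  1.8e-03 -1.0e+00]
tilt 0.09 roll -0.07 h 11.06 A 11.11 B 11.02 mid xy [ 551.5 -164.5] bore off -1.46
pallet z 668 25.8
```

apply_moves:
  delta_rot:
    - [0.1, 0, 0]
    - [0.1, 0, 0]
    - [0.1, 0, 0]
    - [0.1, 0, 0]
    - [0.1, 0, 0]
    - [0.1, 0, 0]
    - [0.1, 0, 0]
    - [0.1, 0, 0]
    - [0.1, 0, 0]
    - [0.1, 0, 0]
    - [0.1, 0, 0]
    - [0.1, 0, 0]
    - [0.1, 0, 0]
    - [0.1, 0, 0]
    - [0.1, 0, 0]
    - [0.1, 0, 0]
    - [0.1, 0, 0]
    - [0.1, 0, 0]
    - [0.05, 0, 0]
    - [0, 0, 0]
  xyz:
    - [0, 0.01, -0.01]
    - [0, 0.01, -0.01]
    - [0, 0.01, -0.01]
    - [0, 0.01, -0.01]
    - [0, 0.01, -0.01]
    - [0, 0.01, -0.01]
    - [0, 0.01, -0.01]
    - [0, 0.01, -0.01]
    - [0, 0.01, -0.01]
    - [0, 0.01, -0.01]
    - [0, 0.009, -0.01]
    - [0, 0.009, -0.01]
    - [0, 0.009, -0.01]
    - [0, 0.009, -0.01]
    - [0, 0.009, -0.01]
    - [0, 0.009, -0.01]
    - [0, 0.009, -0.01]
    - [0, 0.009, -0.01]
    - [0, 0.005, -0.005]
    - [0, 0, 0]
  hand: [1, 1, 1, 1, 1, 1, 1, 1, 1, 1, 1, 1, 1, 1, 1, 1, 1, 1, 1, 1]

```text
clock: 26.12
position: [548.9, -166.2, 103.5]
ee_rot: [0.831, -0.547, 0.055, -0.083]
contact_force: [-4.0, -1.1, -2.7]
gripper_width: 23.2
grasp_force: 61.8
```

```bash
python3 -c "
from h import *
rock(); pallet()"
```

```text
t 26.12 pos [ 548.85 -166.15  103.49] yaw -66.67 w 23.2 gf 61.8 F [-4.03 -1.05 -2.67] M [-0.65  2.04  0.04] zax [ 0.1817  0.0778 -0.9803]
tilt 11.4 roll 0.03 h 16.94 A 23.07 B 10.82 mid xy [ 554. -164.] bore off 0.97
pallet z 486 25.83
```

apply_moves:
  delta_rot:
    - [-0.05, 0, 0]
    - [-0.05, 0, 0]
    - [-0.1, 0, 0]
    - [-0.1, 0, 0]
    - [-0.1, 0, 0]
    - [-0.1, 0, 0]
    - [-0.1, 0, 0]
    - [-0.1, 0, 0]
    - [-0.1, 0, 0]
    - [-0.1, 0, 0]
    - [-0.1, 0, 0]
    - [-0.1, 0, 0]
    - [-0.1, 0, 0]
    - [-0.1, 0, 0]
    - [-0.1, 0, 0]
    - [-0.1, 0, 0]
    - [-0.1, 0, 0]
    - [-0.1, 0, 0]
    - [-0.1, 0, 0]
    - [0, 0, 0]
  xyz:
    - [0, -0.006, -0.002]
    - [0, -0.006, -0.003]
    - [0, -0.013, -0.0095]
    - [0, -0.013, -0.0095]
    - [0, -0.013, -0.0095]
    - [0, -0.013, -0.0095]
    - [0, -0.013, -0.0095]
    - [0, -0.012, -0.0095]
    - [0, -0.012, -0.0095]
    - [0, -0.012, -0.0095]
    - [0, -0.012, -0.0095]
    - [0, -0.012, -0.0095]
    - [0, -0.012, -0.0095]
    - [0, -0.011, -0.0095]
    - [0, -0.011, -0.0095]
    - [0, -0.011, -0.0095]
    - [0, -0.011, -0.0095]
    - [0, -0.011, -0.0095]
    - [0, -0.011, -0.0095]
    - [0, 0, 0]
  hand: [1, 1, 1, 1, 1, 1, 1, 1, 1, 1, 1, 1, 1, 1, 1, 1, 1, 1, 1, 1]

```text
clock: 27.93
position: [553.6, -164.2, 107.8]
ee_rot: [0.836, -0.549, 0.003, -0.003]
contact_force: [-0.5, 0.1, -4.4]
gripper_width: 23.1
grasp_force: 61.4
```

```bash
python3 -c "
from h import *
rock(); pallet()"
```

```text
t 27.93 pos [ 553.56 -164.17  107.78] yaw -66.63 w 23.1 gf 61.4 F [-0.54  0.07 -4.41] M [ 0.01 -0.03  0.02] zax [ 0.0082  0.0029 -1.    ]
tilt 0.5 roll 0.03 h 20.68 A 20.95 B 20.41 mid xy [ 553.8 -164.1] bore off 0.78
pallet z 667 25.69
```

Both ends are free: the force equals the valve's weight and the moment is about zero. Levelling and raising gently.

apply_moves:
  delta_rot:
    - [-0.04, 0, 0]
    - [-0.04, 0, 0]
    - [0, 0, 0]
    - [0, 0, 0]
    - [0, 0, 0]
    - [0, 0, 0]
    - [0, 0, 0]
    - [0, 0, 0]
    - [0, 0, 0]
    - [0, 0, 0]
    - [0, 0, 0]
    - [0, 0, 0]
    - [0, 0, 0]
    - [0, 0, 0]
    - [0, 0, 0]
    - [0, 0, 0]
    - [0, 0, 0]
    - [0, 0, 0]
  xyz:
    - [0, 0, -0.02]
    - [0, 0, -0.05]
    - [0, 0, -0.1]
    - [0, 0, -0.1]
    - [0, 0, -0.1]
    - [0, 0, -0.1]
    - [0, 0, -0.1]
    - [0, 0, -0.1]
    - [0, 0, -0.1]
    - [0, 0, -0.1]
    - [0, 0, -0.1]
    - [0, 0, -0.1]
    - [0, 0, -0.08]
    - [0, 0, -0.04]
    - [0, 0, 0]
    - [0, 0, 0]
    - [0, 0, 0]
    - [0, 0, 0]
  hand: [1, 1, 1, 1, 1, 1, 1, 1, 1, 1, 1, 1, 1, 1, 1, 1, 1, 1]

```text
clock: 29.58
position: [552.9, -164.2, 137.2]
ee_rot: [0.835, -0.55, -0.0, -0.0]
contact_force: [-0.2, -0.5, -4.2]
gripper_width: 22.7
grasp_force: 61.4
```

```bash
python3 - <<'E'
from h import *
rock(); p=pallet(); w=cloud(p)
cv2.imwrite('pics/s3.png',cv2.resize(p['frame'][190:310,170:330,::-1],(800,600),interpolation=cv2.INTER_CUBIC))
c=np.array([553.5,-163.8]); t=np.radians(23.4); e=np.array([np.cos(t),np.sin(t)]); n=np.array([-e[1],e[0]])
s=arm.read_state(); pw=eyes.get_image("wrist"); W=cloud(pw,s)
for nm,p_,w_ in (("side",p,w),("wrist",pw,W)):
  for m in nets.masks_of("valve",p_)[:2]:
    q=w_[m["region"]]; A=(q[:,:2]-c)@e;B=(q[:,:2]-c)@n
    for lo,hi in ((-40,-28),(28,40)):
        k=(A>lo)&(A<hi)&(abs(B)<25)&(q[:,2]>80)
        if k.sum()>5: print(nm,lo,k.sum(),"z top",np.percentile(q[k,2],[50,90,97]))
E
```

```text
t 29.58 pos [ 552.89 -164.17  137.19] yaw -66.67 w 22.7 gf 61.4 F [-0.21 -0.47 -4.2 ] M [ 0.03  0.05 -0.01] zax [ 1.e-04  3.e-04 -1.e+00]
tilt 0.01 roll -0.01 h 50.09 A 50.09 B 50.08 mid xy [ 552.9 -164.2] bore off -0.08
pallet z 650 25.85
side -40 65 z top [121.74733011 126.57868818 128.1545379 ]
side 28 53 z top [121.301726   126.50999177 127.9400406 ]
wrist -40 12 z top [109.83317078 118.17492859 118.78591998]
wrist 28 25 z top [117.94765378 123.97793212 127.30804966]
```

View pics/s3.png

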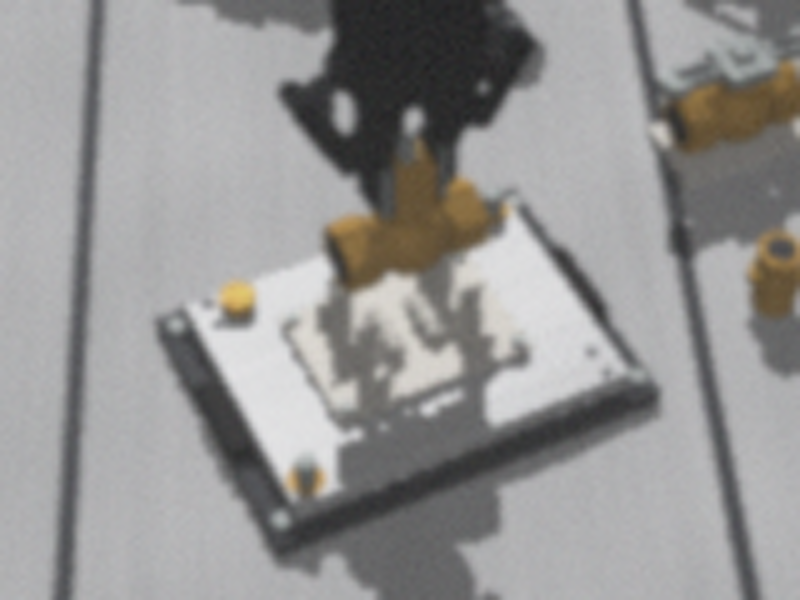

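The valve is level at (400,235), clear above the nest, with the pallet down. Handing in.

```bash
python3 -c "
from h import *
print(arm.job_done())"
```

```text
the job is handed in; nothing more can be done
None
```

The job is handed in: the handle lies flat on the rail, and the valve came free after four rocking strokes of at most 11.4°, with no pallet lift seen in the checks. It is now held level and still about 19 mm clear above the cheeks, over the nest (29.6 s used).

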